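# Change the forming block in a lever hold-down clamp

## Task

Change the forming block in the hold-down clamp: lift out the plain wooden block and lay it flat in the shallow empty case tray, then lay the grooved wooden block flat on the clamp's bed in its place, between the low rails and stops. When both blocks are in place, press the clamp's sprung lever down until its catch snaps over it and holds it there, the foot bearing on the grooved block. Leave the spirit lamp standing where it is, do not shove the tray about or knock the small tools lying in front.

Things in the scene. Friction and masses are not known exactly. Their poses are not given: they have to be found in the camera images.
- clamp: lever hold-down clamp, fixed to the bench: dark steel plate 260 x 90 x 12 mm. Origin: centre of the plate's underside. x runs along the plate from the catch end (-x) to the hinge end (+x), z up. Two hinge cheeks at x = 90 to 120 mm, 86 mm high; catch at the other end.
- bed_centre (a point): point on the clamp's plate top where the middle of a block's underside belongs (clamp x -25 mm, y 0, z 12 mm); axes as the clamp. The bed is 46 mm wide between two side rails 8 mm high (clamp x -75 to +25 mm) and 120 mm long between two end stops 8 mm high (clamp x = -84 and +36 mm); the block's length goes along x.
- lever_hinge (a point): centre of the lever's hinge axis (clamp x +105 mm, z 70 mm); the axis runs along the clamp's y; axes as the clamp
- lever_pad (a point): centre of the top face of the round wooden press pad on the lever (42 mm across, 9 mm thick); moves with the lever, a 12 x 14 mm steel bar 204 mm from hinge to tip. The pad's face centre is 165 mm from the hinge along the bar and 15 mm above the bar's middle line: about 235 mm above the bench with the lever up (facing the hinge end and a little up), 85 mm with it level (facing up).
- lever (a joint): lever angle (rad): 0 = up, leaning 78 degrees above level over the bed; 1.361 = level; stop at 1.414. A spring drives it up: about 3 N at the pad to start, 6 N near level, up to 12 N at the end with catch and foot; let go, it flies up again. Its tip's cross pin meets the catch at 1.24 and passes under its tooth at 1.37: press to 1.39; let go, it rises to 1.35 and stays.
- catch (a joint): angle of the sprung catch (rad), an upright steel pawl at clamp x -96 to -115 mm, 105 mm high, its tooth pointing to +x, a thumb tab out to x -127 mm: 0 = at rest, larger = pushed away from the bed, to 0.3. The lever's pin pushes it back in passing and it springs to 0 over the pin.
- foot (a joint): how far the sprung rubber foot is pushed into the lever (m): 0 = hanging free, about 0.002 when the lever is held down on a block. The foot, 20 mm across, hangs under the bar 130 mm from the hinge, its sole 25 mm below the bar's middle line.
- plain_block_centre (a point): centre of the plain wooden block, 110 x 38 x 36 mm (x, y, z), flat on top, about 0.16 kg; x along its length; it lies on the clamp's bed at first
- grooved_block_centre (a point): centre of the grooved wooden block, 110 x 38 x 36 mm (x, y, z), the same wood, with four square grooves 12 mm deep (8 and 12 mm wide) across its top and a plain 34 mm land in the middle, about 0.15 kg; x along its length; it lies on the bench, grooves up
- tray_centre (a point): middle of the inner floor (2 mm above the bench) of the shallow open tray, the lid of a tool case upside down: 58 x 138 mm outside, 54 x 134 mm inside, 13 mm high, walls 2 mm; loose, 0.12 kg; its long side runs along its y axis
- spirit_lamp_centre (a point): centre (half-way up) of the glass spirit lamp, 60 mm across and 73 mm high, loose, stands upright on the bench
- tweezers: steel tweezers, 127 mm long, lying near the bench's front edge; origin at the centre of the underside
- cutters: cutting pliers, 115 mm long, lying near the bench's front edge; origin at the centre of the underside

How it is judged:
On the way:
1. the plain block lies in the tray and the grooved block on the clamp's bed while the lever is still up (value of joint lever below 0.6 rad and x of plain_block_centre in the frame of tray_centre between -0.012 and 0.012 m and y of plain_block_centre in the frame of tray_centre between -0.016 and 0.016 m and height (world z) of plain_block_centre below 0.025 m and distance between grooved_block_centre and bed_centre below 0.024 m and z of grooved_block_centre in the frame of bed_centre below 0.022 m), for 0.2 s.
At the end, for the whole second after the job is handed in: Lever held down by its catch alone (lever over 1.31, catch under 0.06), foot pushed in 1 mm or more by the grooved block lying flat on the bed (9 mm lengthwise, 8 mm sideways); plain block flat in the tray (12 and 16 mm); tray within 50 mm, lamp within 30 mm of their starts; all at rest (value of joint lever above 1.31 rad and value of joint catch below 0.06 rad and value of joint foot above 0.001 m and x of grooved_block_centre in the frame of bed_centre between -0.009 and 0.009 m and y of grooved_block_centre in the frame of bed_centre between -0.008 and 0.008 m and z of grooved_block_centre in the frame of bed_centre below 0.022 m and angle between grooved_block_centre's own z axis and vertical below 0.08 rad and x of plain_block_centre in the frame of tray_centre between -0.012 and 0.012 m and y of plain_block_centre in the frame of tray_centre between -0.016 and 0.016 m and height (world z) of plain_block_centre below 0.025 m and angle between plain_block_centre's own z axis and vertical below 0.1 rad and velocity of joint lever below 0.1 rad/s and distance of tray_centre from where it was at the start of the episode below 0.05 m and distance of spirit_lamp_centre from where it was at the start of the episode below 0.03 m); the robot touches nothing.
It fails at once if the spirit lamp is tipped or pushed more than 30 mm (angle between spirit_lamp_centre's own z axis and vertical above 0.35 rad or distance of spirit_lamp_centre from where it was at the start of the episode above 0.03 m).
It fails at once if the tray is pushed more than 50 mm (distance of tray_centre from where it was at the start of the episode above 0.05 m).
It fails at once if the tweezers or the cutters are knocked more than 40 mm (distance of any of tweezers, cutters from where it was at the start of the episode above 0.04 m).
It also fails if it takes over 72 s, if anything falls off the work surface, if the arm or the gripper's body presses on something with over 40 N, if the wrist force passes 120 N, or if a joint passes its speed limit or range.

## Robot

A 6-joint arm with a two-finger parallel gripper is mounted at the origin on a cart in front of the work surface, level with it; the furniture and walls round the work are solid. World frame = base frame: x ahead of the robot, y to its left, z up, the work surface at z = 0. Lengths are in m, angles in rad, forces in N, time in s.
With the tool pointing down it reaches from about 0.425 to 0.95 m from the base axis. Payload 3.5 kg.
Tool frame: the origin (TCP) lies at the very end of the fingers, on their centre line; the grasp point (between the pads) lies 19 mm behind it; z points along the fingers, y is the line along which they close (so a half turn about z gives the same grasp; the last joint's range is limited). The gripper opens to 85 mm and grips with 20 to 120 N. Pads are 22 mm wide; open, the fingers measure 114 mm over their backs; the gripper's body (76 mm by 85 mm) begins 54 mm behind the grasp point. The pads swing forward as they close: fully open they stand 13 mm farther back than shut.
Start: joints at [-1.471, 0.286, 1.577, -0, 1.279, -0.15], TCP at [0.167, -0.654, 0.231] pointing down, gripper open.
Joint ranges: [-2.77, 2.77], [-0.9, 2.22], [0.21, 2.48], [-1.53, 4.67], [0.24, 2.81], [-2.84, 2.84]. Speed limits (rad/s): [2.79, 2.79, 3.14, 3.14, 3.14, 3.14].

## Interface

Orientations are given as a unit quaternion [x, y, z, w].
In Python, from plant import ctrl gives the robot as it stands.
- The arm moves only by the tool carry_out, never from a script. Its argument "deltas" is one flat list of numbers, 6 for each row, row after row: the shift along the tool's x, y, z in m, then the turn, a rotation vector about the tool's x, y, z in rad. A call has 1 to 5 rows; each row is the pose to reach, as a shift and turn from the pose commanded when the call began, along the tool's axes at that moment; what a row does not reach only later rows make up. A row lasts 1/8 s, in which the tool goes at most 62.5 mm and 10.7 degrees, less where a joint would pass 70% of its speed; a pose out of reach is approached as far as the arm can. A call with a gripper value outside its range is refused whole. "grip" is the opening in per cent of the stroke, from 0 (shut) to 100 (fully open), set as the call begins (left out, the last holds). The fingers move at their own pace and stop on an object; "grip_force" is the grip in N (left out, the last holds). Time passes only in rows, so rows that repeat a pose let the fingers close. It gives the time, the measured TCP pose, the force, the opening and the grip force at its end, in the units of the state.
- ctrl.get_state(): the state, without advancing time (a new reading comes with each control period).
- ctrl.read_camera(name): name is "scene" or "top" or "wrist"; returns (picture, depth): 384x512x3 uint8, red, green, blue; 384x512 float32, m along the optical axis (not along the pixel's ray), 0 where there is no reading.
- ctrl.camera_model(name): a dict with "intrinsics" (3x3 intrinsics, pixels), "extrinsics" (4x4, takes a point from world to camera coordinates); the wrist camera has in their place "hand_eye" (4x4, takes a point from camera to tool coordinates, whose origin is the TCP and whose axes are the flange's). Camera axes: x right, y down, z forward; pixel columns grow to the right and rows downward; lengths in m; the calibration is good to about 2 mm. A picture is of the moment at which its call begins: read the wrist's pose just before it. camera_model takes no time and is no camera call.
- ctrl.sign_off(): hands the job in; it is judged then, once.
Trained networks look in the newest picture that a camera, given by its name, has taken for a name from the list of things; names that differ only in an ending like _2 or _b are one class to them, and where a whole thing is asked for, a point or a joint stands for the part that bears it (a point fixed in the world has none). Each returns a list of dicts, best first, with "score" (0 to 1); they miss things now and then, are a little off and sometimes report something else, mostly with a low value. They report only what shows in the picture. A call takes as long as a camera call.
- ctrl.find_in(camera, query): "uv" ([column, row] in pixels, amid what is visible of it).
The state is a dict: "time": time; "qpos": joint angles; "dq": joint speeds; "joint_efforts": joint torques, N m; "eef_pos": TCP position; "tcp_rot": TCP orientation; "contact_force": force on the tool from outside, world axes, zero at the start; "wrist_torque": the same for the moment, N m; "opening": opening from 0.0 (shut) to 1.0 (fully open); "finger_force": force on a finger pad.
Only numpy, scipy, OpenCV 4.12 (cv2) and the standard library are available. Lean on these libraries where they do the work, as an engineer would, in place of code of your own. Each camera call takes 0.05 s, during which the arm holds its last target. There are 200 camera calls.

## Working session

There is one attempt and no reset: what is moved stays moved. The work goes in short steps, Python scripts to look and compute and a tool call to move; the robot and the scene stay as the last step left them, time stands still between calls to the robot, and variables do not carry over. Pictures are saved under pics/ and viewed, at most 10 in all, crops included, and the job is handed in when it is done.

Besides the shell and the picture viewer there is one more tool, called as name(argument=value, ...) on one line, values as JSON. carry_out: Moves the arm, as the interface text tells. Its arguments: {"type":"object","properties":{"deltas":{"type":"array"},"grip":{"type":"number"},"grip_force":{"type":"number"}},"required":["deltas"]}

```bash
mkdir -p pics
cat > h.py <<'E'
import numpy as np, cv2
from scipy.spatial.transform import Rotation as R
from plant import ctrl
def cam2world(name, st=None):
    m=ctrl.camera_model(name)
    if 'extrinsics' in m: return np.array(m['intrinsics']),np.linalg.inv(np.array(m['extrinsics']))
    T=np.eye(4);T[:3,:3]=R.from_quat(st['tcp_rot']).as_matrix();T[:3,3]=st['eef_pos']
    return np.array(m['intrinsics']),T@np.array(m['hand_eye'])
def cloud(name):
    st=ctrl.get_state();p,d=ctrl.read_camera(name);K,T=cam2world(name,st)
    v,u=np.mgrid[:384,:512]
    P=np.stack([(u-K[0,2])/K[0,0]*d,(v-K[1,2])/K[1,1]*d,d],-1)@T[:3,:3].T+T[:3,3]
    P[d==0]=np.nan
    return p,P
def save(n,p): cv2.imwrite('pics/'+n+'.png',p[...,::-1])
E
python3 - <<'E'
from h import *
s=ctrl.get_state();print(s['time'],s['eef_pos'],s['tcp_rot'])
out=[]
for c in ['scene','top']:
    p,P=cloud(c);np.save(c+'.npy',P);out.append(p.copy())
    for q in ['clamp','lever_pad','catch','plain_block_centre','grooved_block_centre','tray_centre','spirit_lamp_centre','tweezers','cutters']:
        for r in ctrl.find_in(c,q)[:1]:
            u,v=map(int,np.round(r['uv']));print(c,q,(u,v),round(r['score'],2),P[v,u].round(3))
    p=p.copy();save(c,p)
    K,T=cam2world(c);print(T[:3,3].round(3))
E
```

```text
0.0 [ 0.16683087 -0.65336556  0.22989936] [ 9.92209416e-01  1.24575220e-01  3.00057136e-05 -1.22006880e-03]
scene clamp (289, 196) 0.8 [ 0.534 -0.06   0.012]
scene lever_pad (294, 148) 0.57 [ 0.543 -0.071  0.201]
scene plain_block_centre (267, 203) 0.59 [0.524 0.036 0.048]
scene grooved_block_centre (150, 284) 0.82 [0.479 0.443 0.035]
scene tray_centre (344, 169) 0.76 [ 0.533 -0.307 -0.   ]
scene spirit_lamp_centre (192, 253) 0.75 [0.49  0.312 0.052]
scene cutters (261, 266) 0.62 [0.371 0.168 0.01 ]
[-0.105  0.512  0.919]
top clamp (288, 183) 0.76 [ 0.538 -0.046  0.013]
top lever_pad (307, 164) 0.53 [ 0.543 -0.073  0.205]
top catch (236, 176) 0.4 [0.521 0.11  0.106]
top plain_block_centre (266, 182) 0.6 [0.526 0.023 0.048]
top grooved_block_centre (124, 177) 0.8 [0.506 0.448 0.038]
top tray_centre (370, 189) 0.65 [ 0.545 -0.301  0.001]
top spirit_lamp_centre (169, 183) 0.8 [0.495 0.306 0.061]
top tweezers (280, 231) 0.58 [ 0.39  -0.033  0.001]
top cutters (212, 231) 0.75 [0.371 0.171 0.009]
[0.251 0.059 1.127]
```

View pics/top.png

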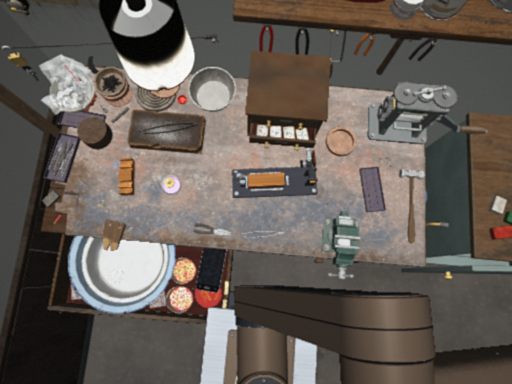

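View pics/scene.png

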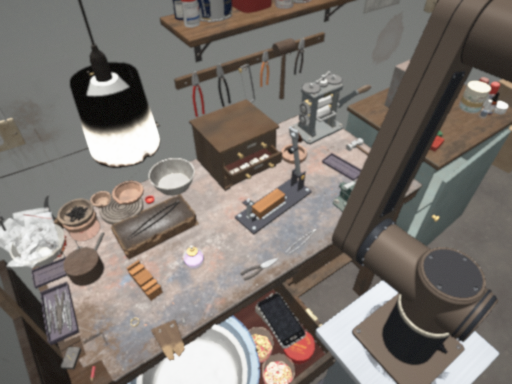

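Run:
```python
from h import *
def rect(c,lo,hi,zlo,zhi,n):
    P=np.load(c+'.npy');m=(P[...,2]>zlo)&(P[...,2]<zhi)&(P[...,0]>lo[0])&(P[...,0]<hi[0])&(P[...,1]>lo[1])&(P[...,1]<hi[1])
    q=P[m]
    if len(q)<5: print(c,n,len(q));return
    r=cv2.minAreaRect((q[:,:2]*1000).astype(np.float32));print(c,n,len(q),np.round(r[0],1),np.round(r[1],1),round(r[2],1),'z',np.median(q[:,2]).round(4))
for c in ['top','scene']:
    rect(c,(.4,.37),(.62,.52),.03,.06,'grooved')
    rect(c,(.46,-.06),(.6,.1),.042,.056,'plain')
    rect(c,(.44,-.4),(.66,-.2),.006,.03,'tray')
    rect(c,(.4,.24),(.58,.36),.02,.1,'lamp')
    rect(c,(.4,-.25),(.68,.15),.008,.016,'plate')
    rect(c,(.46,-.2),(.62,-.1),.08,.092,'cheeks')
    rect(c,(.46,.08),(.62,.16),.07,.12,'catch')
    rect(c,(.46,-.2),(.62,.05),.12,.3,'lever')
```

```text
top grooved 421 [546.3 436.4] [ 79.2 179.8] 71.6 z 0.0364
top plain 464 [535.2  24.9] [ 39.  109.7] 8.4 z 0.0483
top tray 338 [ 550.6 -300.1] [198.5 216.8] 89.9 z 0.0113
top lamp 291 [498.  308.5] [55.8 55.1] 50.4 z 0.0358
top plate 1533 [559.2 -35.1] [370.2 285.4] 83.1 z 0.0122
top cheeks 36 [ 553.6 -109.9] [35.3 21. ] 6.9 z 0.0846
top catch 74 [525.2 103.5] [12.9 36.9] 3.9 z 0.1044
top lever 211 [547.6 -75.2] [40.  38.3] 51.6 z 0.2459
scene grooved 595 [544.  435.9] [ 80.3 183.3] 71.6 z 0.0357
scene plain 354 [533.3  23.5] [ 41.3 111.7] 6.8 z 0.048
scene tray 254 [ 564.2 -299.9] [190.4 198.1] 0.6 z 0.0117
scene lamp 336 [493.1 309.9] [57.9 49.7] 62.5 z 0.0353
scene plate 1053 [565.3 -45.2] [344.9 285.4] 79.9 z 0.0123
scene cheeks 29 [ 548.4 -105.6] [39.1 20. ] 32.6 z 0.0841
scene catch 77 [521.6 104. ] [36.9 18.7] 79.3 z 0.094
scene lever 306 [543.3 -76.9] [44.3 28.5] 83.2 z 0.2184
```

The views show the clamp with its lever up (about 265,182 in top), the grooved block at (126,176), the lamp at (171,184), and the dark tray at (372,189). The tweezers and cutters lie at row 231. Next I'll fit tight rectangles to each item.

Run:
```python
from h import *
def rect(c,lo,hi,zlo,zhi,n):
    P=np.load(c+'.npy');m=(P[...,2]>zlo)&(P[...,2]<zhi)&(P[...,0]>lo[0])&(P[...,0]<hi[0])&(P[...,1]>lo[1])&(P[...,1]<hi[1])
    k,l,s,_=cv2.connectedComponentsWithStats(m.astype(np.uint8));m=l==1+np.argmax(s[1:,4])
    q=P[m]
    r=cv2.minAreaRect((q[:,:2]*1000).astype(np.float32));print(c,n,len(q),np.round(r[0],1),np.round(r[1],1),round(r[2],1),'z',np.median(q[:,2]).round(4))
for c in ['top','scene']:
    rect(c,(.43,.40),(.58,.50),.016,.05,'grooved')
    rect(c,(.46,-.06),(.6,.1),.042,.056,'plain')
    rect(c,(.45,-.36),(.625,-.24),.004,.03,'tray')
    rect(c,(.47,-.17),(.61,.17),.007,.016,'plate')
```

```text
top grooved 500 [513.  448.8] [109.6  40.2] 7.4 z 0.0342
top plain 464 [535.2  24.9] [ 39.  109.7] 8.4 z 0.0483
top tray 263 [ 547.9 -306.6] [144.9  67.8] 8.8 z 0.0076
top plate 1323 [540.2  -2.4] [ 90.6 259.6] 7.5 z 0.0123
scene grooved 616 [510.5 447. ] [112.8  38.5] 7.7 z 0.0343
scene plain 354 [533.3  23.5] [ 41.3 111.7] 6.8 z 0.048
scene tray 264 [ 545.  -308.9] [ 93.8 154.2] 88.3 z 0.0075
scene plate 925 [537.6  -4.1] [ 92.1 261.8] 7.5 z 0.0123
```

```bash
cat >> h.py <<'E'
def delta(x,y,z,yaw=None,st=None):
    """tool-frame delta from current pose to tool-down pose with tool-y at world yaw deg (nearest half turn unless |..|)"""
    st=st or ctrl.get_state();R0=R.from_quat(st['tcp_rot']);
    d=R0.inv().apply(np.array([x,y,z])-st['eef_pos'])
    ya=R0.as_matrix()[:,1];cur=np.degrees(np.arctan2(ya[1],ya[0]))
    if yaw is None: yaw=cur
    t=np.radians(yaw);yv=np.array([np.cos(t),np.sin(t),0]);zv=np.array([0,0,-1.]);M=np.stack([np.cross(yv,zv),yv,zv],1)
    rv=(R0.inv()*R.from_matrix(M)).as_rotvec()
    print('t',round(st['time'],2),'pos',np.round(st['eef_pos'],4),'yaw',round(cur,1),'F',np.round(st['contact_force'],1),'op',round(st['opening'],3),'q',np.round(st['qpos'],2))
    print('delta',np.round(d,4),np.round(rv,4));return d,rv
E
python3 -c "
from h import *
delta(.52,.04,.36,7.5)"
```

```text
t 1.0 pos [ 0.1669 -0.654   0.2313] yaw -75.7 F [ 0.2  1.3 -0.4] op 0.997 q [-1.47  0.29  1.58  0.    1.28 -0.15]
delta [ 0.5137 -0.5852 -0.1287] [ 0.     -0.     -1.4519]
```

carry_out(deltas=[0.03,-0.035,-0.04,0,0,-0.15,0.07,-0.08,-0.08,0,0,-0.33,0.11,-0.125,-0.11,0,0,-0.5,0.15,-0.17,-0.13,0,0,-0.68,0.19,-0.215,-0.13,0,0,-0.85])

```text
time: 1.62
eef_pos: [0.2931, -0.4086, 0.363]
tcp_rot: [0.851, 0.525, -0.0, 0.002]
contact_force: [0.1, -0.4, -0.1]
opening: 1.001
finger_force: 0.0
```

```bash
python3 -c "
from h import *
delta(.52,.04,.36,7.5)"
```

```text
t 1.62 pos [ 0.2931 -0.4086  0.363 ] yaw -26.7 F [ 0.1 -0.4 -0.1] op 1.001 q [-1.15 -0.18  1.82  0.    1.49 -0.68]
delta [0.5027 0.0012 0.0017] [ 0.0029  0.0038 -0.597 ]
```

carry_out(deltas=[0.06,0,0,0,0,-0.12,0.12,0,0,0,0,-0.24,0.18,0,0,0,0,-0.36,0.24,0,0,0,0,-0.48,0.3,0,0,0,0,-0.6])

```text
time: 2.25
eef_pos: [0.4289, -0.1404, 0.3609]
tcp_rot: [0.659, 0.752, 0.0, 0.001]
contact_force: [0.6, -0.3, -0.6]
opening: 1.0
finger_force: 0.0
```

```bash
python3 -c "
from h import *
delta(.50,.05,.36,7.5)"
```

```text
t 2.25 pos [ 0.4289 -0.1404  0.3609] yaw 7.6 F [ 0.6 -0.3 -0.6] op 1.0 q [-0.54 -0.3   1.93  0.    1.51 -0.67]
delta [0.1793 0.0957 0.0008] [0.0012 0.0009 0.0017]
```

carry_out(deltas=[0.05,0.025,0,0,0,0,0.1,0.05,0,0,0,0,0.14,0.075,0,0,0,0,0.18,0.096,0,0,0,0,0.18,0.096,0,0,0,0])

```text
time: 2.88
eef_pos: [0.5007, 0.051, 0.3604]
tcp_rot: [0.658, 0.753, 0.0, -0.0]
contact_force: [-0.1, -0.5, -0.8]
opening: 0.993
finger_force: 0.0
```

```bash
cat >> h.py <<'E'
def rect(P,lo,hi,zlo,zhi,n):
    m=(P[...,2]>zlo)&(P[...,2]<zhi)&(P[...,0]>lo[0])&(P[...,0]<hi[0])&(P[...,1]>lo[1])&(P[...,1]<hi[1])
    k,l,s,_=cv2.connectedComponentsWithStats(m.astype(np.uint8))
    if k<2: print(n,'none');return
    m=l==1+np.argmax(s[1:,4]);q=P[m]
    r=cv2.minAreaRect((q[:,:2]*1000).astype(np.float32));print(n,len(q),np.round(r[0],1),np.round(r[1],1),round(r[2],1),'z',np.median(q[:,2]).round(4))
E
python3 - <<'E'
from h import *
p,P=cloud('wrist');save('w1',p)
rect(P,(.46,-.06),(.6,.1),.04,.058,'plain')
rect(P,(.47,-.17),(.61,.17),.006,.018,'plate')
rect(P,(.47,-.17),(.61,.17),.018,.026,'rails')
p,_=cloud('scene');save('s1',p)
delta(.537,.025,.12,7.5)
E
```

```text
plain 2054 [534.7  26.5] [ 37.7 108.5] 8.1 z 0.0476
plate 6219 [539.6  -1.1] [ 90.1 258.9] 7.5 z 0.0117
rails 202 [561.5  27. ] [ 5.1 97.8] 7.6 z 0.0196
t 2.98 pos [0.5003 0.0487 0.3604] yaw 7.5 F [-0.3 -1.2 -0.1] op 0.998 q [-0.1  -0.17  1.83 -0.    1.49 -0.23]
delta [-0.0282  0.0334  0.2404] [-0.0004  0.0005 -0.0008]
```

View pics/w1.png

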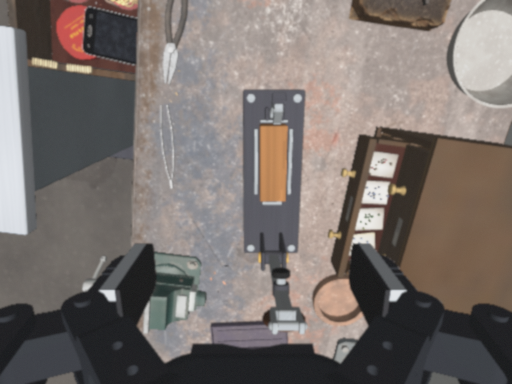

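View pics/s1.png

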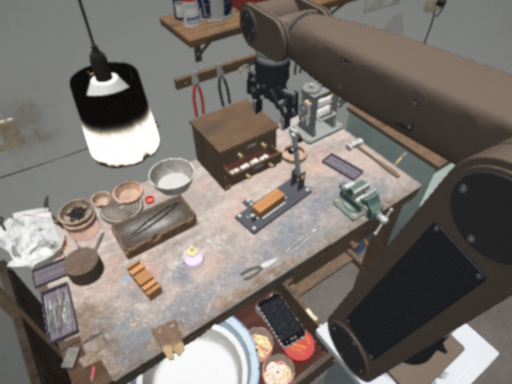

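The wrist view shows the plain block (272,165) between its rails, the catch at (278,113) and the lever at (280,300). The scene view shows the gripper hanging clear of the lever. I'm descending onto the block.

carry_out(deltas=[-0.02,0.023,0.04,0,0,0,-0.028,0.032,0.1,0,0,0,-0.028,0.032,0.16,0,0,0,-0.028,0.032,0.22,0,0,0,-0.028,0.032,0.26,0,0,0])

```text
time: 3.6
eef_pos: [0.5339, 0.0235, 0.0975]
tcp_rot: [0.661, 0.75, -0.001, -0.001]
contact_force: [-0.4, 0.0, -0.4]
opening: 0.997
finger_force: 0.0
```

Run:
```python
from h import *
p,P=cloud('scene');save('s2',p[90:290,150:400].repeat(2,0).repeat(2,1))
delta(.5355,.025,.024,7.5)
```

```text
t 3.65 pos [0.5305 0.0239 0.0925] yaw 7.2 F [-2.9 -0.7 -2.1] op 0.998 q [-0.15  0.14  2.03 -0.    0.99 -0.27]
delta [0.0003 0.0059 0.0684] [-0.0118 -0.003  -0.0045]
```

View pics/s2.png

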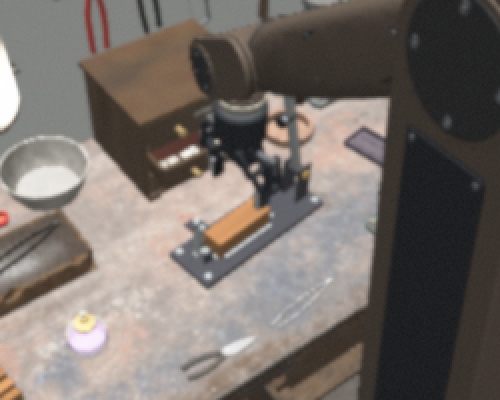

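carry_out(deltas=[0,0,0,0,0,0,0,0,0,0,0,0])

```text
time: 3.9
eef_pos: [0.5377, 0.024, 0.1033]
tcp_rot: [0.66, 0.751, 0.001, 0.002]
contact_force: [0.4, 0.3, -0.2]
opening: 1.0
finger_force: 0.0
```

Run:
```python
from h import *
delta(.5355,.025,.024,7.5)
```

```text
t 3.9 pos [0.5377 0.024  0.1033] yaw 7.3 F [ 0.4  0.3 -0.2] op 1.0 q [-0.14  0.13  2.01 -0.    0.99 -0.27]
delta [ 0.0013 -0.0024  0.0793] [ 0.0048  0.0014 -0.0028]
```

carry_out(deltas=[0,0,0.03,0,0,0,0,0,0.055,0,0,0,0,0,0.076,0,0,0,0,0,0.076,0,0,0,0,0,0.076,0,0,0])

```text
time: 4.53
eef_pos: [0.5376, 0.0247, 0.0268]
tcp_rot: [0.66, 0.751, 0.001, 0.002]
contact_force: [0.0, -0.2, 1.2]
opening: 1.002
finger_force: 0.0
```

carry_out(deltas=[0,0,0,0,0,0,0,0,0,0,0,0,0,0,0,0,0,0,0,0,0,0,0,0,0,0,0,0,0,0], grip=20, grip_force=50)

```text
time: 5.15
eef_pos: [0.5364, 0.0249, 0.0252]
tcp_rot: [0.66, 0.751, 0.0, 0.0]
contact_force: [-0.9, -0.6, 5.4]
opening: 0.436
finger_force: 53.0
```

carry_out(deltas=[0,0,-0.03,0,0,0,0,0,-0.09,0,0,0,0,0,-0.15,0,0,0,0,0,-0.21,0,0,0,0,0,-0.27,0,0,0])

```text
time: 5.78
eef_pos: [0.5349, 0.0251, 0.2949]
tcp_rot: [0.66, 0.751, -0.001, -0.001]
contact_force: [1.4, -0.1, -1.2]
opening: 0.433
finger_force: 52.3
```

Run:
```python
from h import *
delta(.545,-.24,.33,-81.2)
```

```text
t 5.78 pos [0.5349 0.0251 0.2949] yaw 7.4 F [ 1.4 -0.1 -1.2] op 0.433 q [-0.14 -0.07  1.85  0.    1.37 -0.27]
delta [-0.2642 -0.0241 -0.0352] [-2.0000e-03  1.1000e-03  1.5462e+00]
```

carry_out(deltas=[-0.01,-0.01,-0.045,0,0,0.1,-0.06,-0.025,-0.045,0,0,0.27,-0.115,-0.04,-0.045,0,0,0.44,-0.17,-0.055,-0.045,0,0,0.61,-0.225,-0.07,-0.045,0,0,0.78])

```text
time: 6.4
eef_pos: [0.4944, -0.2086, 0.3379]
tcp_rot: [0.897, 0.441, -0.0, -0.001]
contact_force: [1.1, 0.5, -1.4]
opening: 0.431
finger_force: 52.3
```

Run:
```python
from h import *
delta(.48,-.29,.33,-81.2)
```

```text
t 6.4 pos [ 0.4944 -0.2086  0.3379] yaw -37.6 F [ 1.1  0.5 -1.4] op 0.431 q [-0.59 -0.08  1.79  0.    1.44  0.07]
delta [-0.0733  0.0383  0.0078] [-2.000e-03  7.000e-04  7.607e-01]
```

carry_out(deltas=[-0.03,0.015,0,0,0,0.16,-0.06,0.03,0,0,0,0.33,-0.073,0.038,0,0,0,0.5,-0.073,0.038,0,0,0,0.66,-0.073,0.038,0,0,0,0.761])

```text
time: 7.02
eef_pos: [0.4807, -0.2883, 0.3375]
tcp_rot: [0.997, 0.077, -0.001, -0.001]
contact_force: [0.1, 1.0, -1.3]
opening: 0.429
finger_force: 52.3
```

carry_out(deltas=[0,0,0,0,0,0,0,0,0,0,0,0])

```text
time: 7.28
eef_pos: [0.4811, -0.288, 0.3386]
tcp_rot: [0.997, 0.08, -0.0, -0.001]
contact_force: [0.7, 1.0, -0.5]
opening: 0.431
finger_force: 52.3
```

Run:
```python
from h import *
p,P=cloud('wrist');save('w2',p)
rect(P,(.45,-.40),(.64,-.22),.006,.02,'tray')
rect(P,(.45,-.40),(.64,-.22),.0095,.02,'trayrim')
rect(P,(.40,-.36),(.56,-.18),.2,.31,'block?')
delta(.548,-.307,.10,-81.2)
```

```text
tray 372 [ 556.7 -302.1] [111.8  57.7] 11.0 z 0.0123
trayrim 334 [ 557. -302.] [111.1  57.7] 11.0 z 0.0125
block? none
t 7.33 pos [ 0.4812 -0.2881  0.3388] yaw -80.8 F [-0.3  0.2 -1.1] op 0.435 q [-0.72 -0.03  1.73  0.    1.44  0.69]
delta [0.0631 0.0295 0.2388] [-0.0008  0.0006  0.0065]
```

View pics/w2.png

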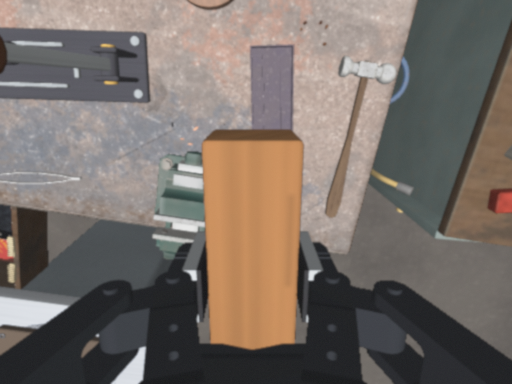

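The block is held straight (its end is at 252,130), with the tray visible beyond it (251–294, 45–128). I'll refine the tray's yaw and end, then go down.

Run:
```python
from h import *
st=ctrl.get_state();p,P=cloud('wrist')
for n,Q in (('wrist',P),('top',np.load('top.npy'))):
    m=(Q[...,2]>.0095)&(Q[...,2]<.02)&(Q[...,0]>.45)&(Q[...,0]<.64)&(Q[...,1]<-.25)&(Q[...,1]>-.36)
    q=Q[m][:,:2]
    for yaw in (8,9,10,11):
        t=np.radians(yaw);u=q@[np.cos(t),np.sin(t)];v=q@[-np.sin(t),np.cos(t)]
        a,b=np.percentile(u,[1,99]);c,d=np.percentile(v,[1,99]);
        cu=b-.069;cv=(c+d)/2
        print(n,len(q),yaw,'len',(b-a).round(4),'wid',(d-c).round(4),'ctr',(cu*np.cos(t)-cv*np.sin(t)).round(4),(cu*np.sin(t)+cv*np.cos(t)).round(4),'mid',((a+b)/2-cu).round(4))
```

```text
wrist 335 8 len 0.109 wid 0.0611 ctr 0.5446 -0.3036 mid 0.0145
wrist 335 9 len 0.1088 wid 0.0597 ctr 0.5443 -0.3041 mid 0.0146
wrist 335 10 len 0.1084 wid 0.0585 ctr 0.5439 -0.3045 mid 0.0148
wrist 335 11 len 0.108 wid 0.0578 ctr 0.5438 -0.3047 mid 0.015
top 118 8 len 0.1392 wid 0.0621 ctr 0.5454 -0.304 mid -0.0006
top 118 9 len 0.1386 wid 0.0606 ctr 0.545 -0.3041 mid -0.0003
top 118 10 len 0.1382 wid 0.0594 ctr 0.5449 -0.3042 mid -0.0001
top 118 11 len 0.138 wid 0.0593 ctr 0.5449 -0.3042 mid -0.0
```

Run:
```python
from h import *
delta(.5445,-.3043,.06,-79.5)
```

```text
t 7.38 pos [ 0.4812 -0.2881  0.3391] yaw -80.8 F [-0.5  0.  -2. ] op 0.435 q [-0.72 -0.03  1.73 -0.    1.44  0.69]
delta [0.06   0.0262 0.279 ] [-0.0005  0.0004 -0.0234]
```

carry_out(deltas=[0.03,0.013,0.04,0,0,-0.02,0.06,0.026,0.08,0,0,-0.023,0.06,0.026,0.14,0,0,-0.023,0.06,0.026,0.2,0,0,-0.023,0.06,0.026,0.25,0,0,-0.023])

```text
time: 8.0
eef_pos: [0.5441, -0.3038, 0.0868]
tcp_rot: [0.996, 0.091, -0.001, -0.001]
contact_force: [0.3, 0.9, -1.8]
opening: 0.432
finger_force: 52.4
```

carry_out(deltas=[0,0,0.02,0,0,0,0,0,0.03,0,0,0,0,0,0.03,0,0,0,0,0,0.03,0,0,0])

```text
time: 8.5
eef_pos: [0.5461, -0.3056, 0.062]
tcp_rot: [0.996, 0.091, 0.002, 0.002]
contact_force: [0.0, -1.3, -1.2]
opening: 0.433
finger_force: 52.2
```

Run:
```python
from h import *
delta(.5445,-.3043,.016,-79.5)
```

```text
t 8.5 pos [ 0.5461 -0.3056  0.062 ] yaw -79.6 F [ 0.  -1.3 -1.2] op 0.433 q [-0.67  0.36  1.81  0.    0.96  0.72]
delta [-0.0014 -0.0017  0.046 ] [ 0.0033 -0.0029 -0.0013]
```

Lower, then release and rise.

carry_out(deltas=[-0.001,-0.001,0.015,0,0,0,-0.001,-0.001,0.03,0,0,0,-0.001,-0.001,0.038,0,0,0,-0.001,-0.001,0.043,0,0,0,-0.001,-0.001,0.044,0,0,0])

```text
time: 9.12
eef_pos: [0.5437, -0.3038, 0.0153]
tcp_rot: [0.996, 0.091, 0.0, 0.0]
contact_force: [-0.3, 0.6, -0.9]
opening: 0.43
finger_force: 52.3
```

Run:
```python
from h import *
delta(.5445,-.3043,.016,-79.5)
```

```text
t 9.12 pos [ 0.5437 -0.3038  0.0153] yaw -79.6 F [-0.3  0.6 -0.9] op 0.43 q [-0.67  0.43  1.83  0.    0.88  0.72]
delta [ 0.0007  0.0006 -0.0007] [ 0.0002 -0.0002 -0.0015]
```

carry_out(deltas=[0,0,0,0,0,0,0,0,0,0,0,0,0,0,0,0,0,0], grip=90)

```text
time: 9.5
eef_pos: [0.5438, -0.3039, 0.016]
tcp_rot: [0.996, 0.091, 0.0, 0.0]
contact_force: [-0.3, -0.4, -0.1]
opening: 0.9
finger_force: 0.0
```

carry_out(deltas=[0,0,-0.05,0,0,0,0,0,-0.11,0,0,0,-0.02,0,-0.17,0,0,0,-0.045,0,-0.23,0,0,0,-0.07,0,-0.29,0,0,0])

```text
time: 10.12
eef_pos: [0.476, -0.3158, 0.3024]
tcp_rot: [0.996, 0.091, 0.0, 0.0]
contact_force: [0.5, -0.2, 0.2]
opening: 0.897
finger_force: 0.0
```

Run:
```python
from h import *
p,P=cloud('wrist')
rect(P,(.45,-.40),(.64,-.22),.03,.06,'plain')
rect(P,(.45,-.40),(.64,-.22),.0095,.018,'trayrim')
delta(.43,.42,.36,97.5)
```

```text
plain 3057 [ 544.7 -303.3] [108.5  38. ] 10.4 z 0.0376
trayrim 551 [ 543.8 -304.7] [136.9  58.1] 10.5 z 0.0124
t 10.18 pos [ 0.4765 -0.3186  0.3128] yaw -79.6 F [ 1.  -1.1  6.8] op 0.9 q [-0.77  0.    1.75 -0.    1.38  0.62]
delta [ 0.0877 -0.7342 -0.0564] [ 0.012   0.0205 -3.0913]
```

The plain block lies centred in the tray. Now the grooved block.

carry_out(deltas=[0.006,-0.04,-0.03,0,0,0,0.014,-0.1,-0.055,0,0,0,0.022,-0.16,-0.055,0,0,0,0.03,-0.22,-0.055,0,0,0,0.038,-0.28,-0.055,0,0,0])

```text
time: 10.8
eef_pos: [0.4631, -0.0318, 0.3554]
tcp_rot: [0.996, 0.091, 0.001, 0.0]
contact_force: [0.8, 0.4, -0.1]
opening: 0.897
finger_force: 0.0
```

carry_out(deltas=[0.008,-0.06,0,0,0,-0.01,0.016,-0.12,0,0,0,-0.02,0.024,-0.18,0,0,0,0.03,0.032,-0.24,0,0,0,0.04,0.04,-0.3,0,0,0,0.05])

```text
time: 11.42
eef_pos: [0.4481, 0.2707, 0.3554]
tcp_rot: [0.998, 0.066, 0.001, -0.0]
contact_force: [1.2, -1.1, -0.5]
opening: 0.903
finger_force: 0.0
```

carry_out(deltas=[0.008,-0.06,0,0,0,0,0.022,-0.13,0,0,0,0,0.022,-0.16,0,0,0,0,0.022,-0.16,0,0,0,0])

```text
time: 11.92
eef_pos: [0.4485, 0.4323, 0.3542]
tcp_rot: [0.998, 0.068, -0.001, 0.0]
contact_force: [0.7, -0.2, 0.4]
opening: 0.902
finger_force: 0.0
```

Run:
```python
from h import *
p,P=cloud('wrist')
rect(P,(.42,.38),(.6,.52),.028,.05,'grooved')
rect(P,(.42,.38),(.6,.52),.015,.05,'grooved')
rect(P,(.42,.24),(.6,.37),.02,.09,'lamp')
delta(.512,.448,.08,-82.5)
```

```text
grooved 727 [512.7 449.4] [32.5 36.8] 7.8 z 0.0356
grooved 2353 [513.  449.2] [108.9  37.8] 7.7 z 0.0348
lamp 1401 [498.3 310.3] [56.6 56.1] 53.2 z 0.0351
t 11.97 pos [0.4489 0.4308 0.3544] yaw -82.3 F [0.7 0.1 0. ] op 0.902 q [ 0.6   0.11  1.56 -0.    1.47  2.04]
delta [ 0.065  -0.0089  0.2744] [0.001  0.0009 0.003 ]
```

carry_out(deltas=[0.033,-0.005,0.04,0,0,0,0.066,-0.01,0.09,0,0,0,0.066,-0.01,0.15,0,0,0,0.066,-0.01,0.21,0,0,0,0.066,-0.01,0.26,0,0,0])

```text
time: 12.6
eef_pos: [0.5136, 0.4465, 0.0929]
tcp_rot: [0.998, 0.065, -0.001, 0.001]
contact_force: [0.7, -0.2, -1.0]
opening: 0.898
finger_force: 0.0
```

carry_out(deltas=[0,0,0.03,0,0,0,0,0,0.06,0,0,0,0,0,0.075,0,0,0,0,0,0.08,0,0,0,0,0,0.08,0,0,0])

```text
time: 13.22
eef_pos: [0.5143, 0.4487, 0.0162]
tcp_rot: [0.998, 0.066, 0.001, -0.0]
contact_force: [-0.6, -0.6, 1.0]
opening: 0.901
finger_force: 0.0
```

Run:
```python
from h import *
delta(.513,.4493,.013,-82.3)
```

```text
t 13.22 pos [0.5143 0.4487 0.0162] yaw -82.5 F [-0.6 -0.6  1. ] op 0.901 q [ 0.57  0.53  1.67 -0.    0.93  2.01]
delta [-0.0012 -0.0007  0.0032] [-0.0006 -0.0014 -0.003 ]
```

carry_out(deltas=[-0.001,0,0.002,0,0,0,-0.001,0,0.002,0,0,0,-0.001,0,0.002,0,0,0,-0.001,0,0.002,0,0,0,-0.001,0,0.002,0,0,0], grip=20, grip_force=50)

```text
time: 13.85
eef_pos: [0.5131, 0.4491, 0.0142]
tcp_rot: [0.998, 0.066, 0.001, -0.0]
contact_force: [-0.1, 0.3, 5.7]
opening: 0.437
finger_force: 52.9
```

carry_out(deltas=[0,0,-0.03,0,0,0,0,0,-0.09,0,0,0,0,0,-0.14,0,0,0,0,0,-0.19,0,0,0,0,0,-0.19,0,0,0])

```text
time: 14.48
eef_pos: [0.5146, 0.45, 0.2087]
tcp_rot: [0.998, 0.066, 0.004, -0.002]
contact_force: [0.5, -0.5, -0.9]
opening: 0.432
finger_force: 52.4
```

Run:
```python
from h import *
delta(.52,.06,.2,7.5)
```

```text
t 14.47 pos [0.5146 0.45   0.2087] yaw -82.4 F [ 0.5 -0.5 -0.9] op 0.432 q [0.57 0.32 1.58 0.   1.23 2.01]
delta [-0.046   0.3874  0.0067] [ 0.0037 -0.0102 -1.5698]
```

carry_out(deltas=[-0.005,0.045,0,0,0,-0.17,-0.01,0.09,0,0,0,-0.34,-0.015,0.135,0,0,0,-0.51,-0.02,0.18,0,0,0,-0.68,-0.025,0.225,0,0,0,-0.85])

```text
time: 15.1
eef_pos: [0.5157, 0.2204, 0.2]
tcp_rot: [0.881, 0.474, -0.002, -0.001]
contact_force: [0.6, 0.5, -1.9]
opening: 0.436
finger_force: 52.2
```

Run:
```python
from h import *
delta(.5363,.045,.2,7.5)
```

```text
t 15.1 pos [0.5157 0.2204 0.2   ] yaw -33.4 F [ 0.6  0.5 -1.9] op 0.436 q [ 0.22  0.07  1.89 -0.    1.19  0.81]
delta [-1.351e-01  1.139e-01  1.000e-04] [-0.0045  0.0023 -0.7142]
```

carry_out(deltas=[-0.03,0.025,0,0,0,-0.16,-0.065,0.055,0,0,0,-0.32,-0.1,0.085,0,0,0,-0.48,-0.135,0.114,0,0,0,-0.64,-0.135,0.114,0,0,0,-0.714])

```text
time: 15.72
eef_pos: [0.5359, 0.0439, 0.2002]
tcp_rot: [0.662, 0.749, -0.002, -0.002]
contact_force: [-0.5, 0.4, -1.9]
opening: 0.437
finger_force: 52.2
```

carry_out(deltas=[0,0,0,0,0,0,0,0,0,0,0,0])

```text
time: 15.98
eef_pos: [0.5363, 0.0471, 0.2016]
tcp_rot: [0.662, 0.75, -0.001, -0.001]
contact_force: [0.0, -0.2, -2.3]
opening: 0.433
finger_force: 52.2
```

Run:
```python
from h import *
delta(.5363,.0237,.06,7.5)
```

```text
t 15.97 pos [0.5363 0.0471 0.2016] yaw 7.1 F [ 0.  -0.2 -2.3] op 0.433 q [-0.1   0.01  1.94  0.    1.19 -0.23]
delta [-0.0233 -0.0025  0.1416] [-0.0026 -0.0007 -0.0064]
```

carry_out(deltas=[-0.012,-0.001,0.04,0,0,-0.006,-0.022,-0.002,0.09,0,0,-0.006,-0.022,-0.002,0.125,0,0,-0.006,-0.022,-0.002,0.135,0,0,-0.006,-0.022,-0.002,0.135,0,0,-0.006])

```text
time: 16.6
eef_pos: [0.5379, 0.0251, 0.0681]
tcp_rot: [0.659, 0.752, -0.0, -0.0]
contact_force: [-0.0, -0.6, -1.0]
opening: 0.437
finger_force: 52.1
```

carry_out(deltas=[0,0,0,0,0,0,0,0,0,0,0,0])

```text
time: 16.85
eef_pos: [0.5392, 0.0246, 0.07]
tcp_rot: [0.659, 0.752, 0.001, 0.001]
contact_force: [-1.2, -0.6, -2.4]
opening: 0.434
finger_force: 52.1
```

Run:
```python
from h import *
delta(.5363,.0237,.026,7.5)
```

```text
t 16.85 pos [0.5392 0.0246 0.07  ] yaw 7.5 F [-1.2 -0.6 -2.4] op 0.434 q [-0.14  0.18  2.02  0.    0.93 -0.27]
delta [-0.0005 -0.0031  0.044 ] [0.0033 0.0009 0.0003]
```

carry_out(deltas=[0,-0.002,0.02,0,0,0,0,-0.002,0.031,0,0,0,0,-0.002,0.031,0,0,0,0,-0.002,0.031,0,0,0])

```text
time: 17.35
eef_pos: [0.5365, 0.0242, 0.0378]
tcp_rot: [0.659, 0.752, 0.0, 0.0]
contact_force: [-0.1, 0.3, -2.1]
opening: 0.434
finger_force: 52.3
```

Run:
```python
from h import *
delta(.5363,.0237,.026,7.5)
```

```text
t 17.35 pos [0.5365 0.0242 0.0378] yaw 7.5 F [-0.1  0.3 -2.1] op 0.434 q [-0.14  0.23  2.04  0.    0.87 -0.27]
delta [-0.0005 -0.0003  0.0118] [0.0011 0.0003 0.0001]
```

carry_out(deltas=[0,0,0.004,0,0,0,0,0,0.008,0,0,0,0,0,0.011,0,0,0,0,0,0.011,0,0,0])

```text
time: 17.85
eef_pos: [0.536, 0.0243, 0.0262]
tcp_rot: [0.659, 0.752, 0.0, 0.0]
contact_force: [0.5, -0.4, -0.5]
opening: 0.435
finger_force: 52.4
```

Run:
```python
from h import *
delta(.5363,.0237,.026,7.5)
```

```text
t 17.85 pos [0.536  0.0243 0.0262] yaw 7.5 F [ 0.5 -0.4 -0.5] op 0.435 q [-0.14  0.25  2.04 -0.    0.85 -0.27]
delta [-0.0006  0.0002  0.0002] [0.0002 0.0001 0.0001]
```

Seated. Release, rise and look.

carry_out(deltas=[0,0,0,0,0,0,0,0,0,0,0,0,0,0,0,0,0,0], grip=90)

```text
time: 18.23
eef_pos: [0.5361, 0.0243, 0.0264]
tcp_rot: [0.659, 0.752, 0.0, 0.0]
contact_force: [-0.1, 0.1, -0.9]
opening: 0.898
finger_force: 0.0
```

carry_out(deltas=[0,0,-0.04,0,0,0,0,0,-0.1,0,0,0,0,0,-0.16,0,0,0,0,0,-0.22,0,0,0,0,0,-0.28,0,0,0])

```text
time: 18.85
eef_pos: [0.5355, 0.0244, 0.3083]
tcp_rot: [0.659, 0.752, 0.0, 0.0]
contact_force: [1.1, 0.2, -0.9]
opening: 0.902
finger_force: 0.0
```

carry_out(deltas=[0.01,-0.01,-0.05,0,0,0,0.01,-0.01,-0.06,0,0,0,0.01,-0.01,-0.06,0,0,0], grip=0)

```text
time: 19.23
eef_pos: [0.5247, 0.0329, 0.3661]
tcp_rot: [0.659, 0.752, 0.0, 0.0]
contact_force: [0.0, 0.7, -0.4]
opening: 0.258
finger_force: 0.0
```

Run:
```python
from h import *
p,P=cloud('wrist');save('w3',p)
rect(P,(.46,-.06),(.6,.1),.028,.058,'grooved')
rect(P,(.46,-.06),(.6,.1),.043,.058,'grooved top')
q,Q=cloud('top')
rect(Q,(.46,-.06),(.6,.1),.028,.058,'grooved')
for c,Z in (('wrist',P),('top',Q)):
    for r in ctrl.find_in(c,'lever_pad')[:2]:
        u,v=map(int,np.round(r['uv']));print(r,Z[v,u])
    m=(Z[...,2]>.12)&(Z[...,2]<.29)&(Z[...,0]>.5)&(Z[...,0]<.6)&(Z[...,1]<-.03)&(Z[...,1]>-.14)
    L=Z[m];print(c,len(L),[(round(z,2),L[abs(L[:,2]-z)<.01].mean(0).round(3)) for z in np.arange(.13,.28,.02) if (abs(L[:,2]-z)<.01).sum()>3])
delta(.537,.0237,.36,7.5)
```

```text
grooved 2035 [537.1  24.4] [ 38.  110.2] 7.8 z 0.0469
grooved top 633 [537.   24.8] [38.  33.3] 7.7 z 0.0476
grooved none
wrist 1420 [(np.float64(0.15), array([ 0.544, -0.09 ,  0.151])), (np.float64(0.17), array([ 0.546, -0.08 ,  0.167])), (np.float64(0.19), array([ 0.547, -0.062,  0.196])), (np.float64(0.21), array([ 0.547, -0.066,  0.205])), (np.float64(0.23), array([ 0.544, -0.07 ,  0.232])), (np.float64(0.25), array([ 0.547, -0.067,  0.249])), (np.float64(0.27), array([ 0.546, -0.063,  0.268]))]
{'uv': [310.7, 161.3], 'score': 0.74} [ 0.54382933 -0.07917872  0.23056016]
top 167 [(np.float64(0.13), array([ 0.545, -0.094,  0.131])), (np.float64(0.15), array([ 0.545, -0.091,  0.151])), (np.float64(0.17), array([ 0.545, -0.087,  0.174])), (np.float64(0.19), array([ 0.544, -0.08 ,  0.192])), (np.float64(0.21), array([ 0.545, -0.075,  0.207])), (np.float64(0.23), array([ 0.536, -0.084,  0.234])), (np.float64(0.25), array([ 0.547, -0.078,  0.25 ])), (np.float64(0.27), array([ 0.543, -0.066,  0.27 ]))]
t 19.43 pos [0.5241 0.0329 0.3633] yaw 7.5 F [-0.9  0.1 -0.2] op 0.003 q [-0.13 -0.12  1.77 -0.    1.49 -0.26]
delta [-0.0108  0.0116  0.0032] [-0.0046 -0.0012 -0.0001]
```

View pics/w3.png

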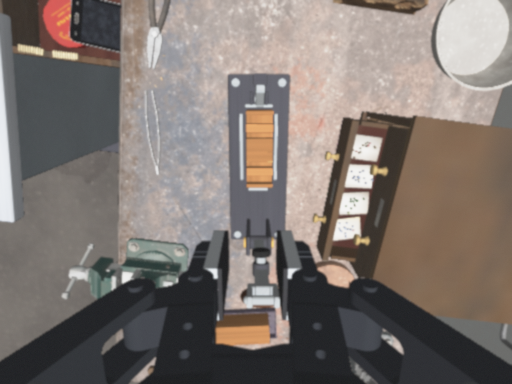

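The grooved block sits centred on the bed (259,148), within 1 mm. Next I'll work out the lever arc in tool axes, where tool x is clamp −x.

```bash
cat > arc.py <<'E'
from h import *
c=np.array([.5396,-.0015]);xh=np.array([np.sin(np.radians(7.5)),-np.cos(np.radians(7.5))])
yh=np.array([-xh[1],xh[0]])
def tcp(th,s=.173,gap=0.):
    a=np.radians(78)-th; b=np.array([-np.cos(a),np.sin(a)]);n=np.array([np.sin(a),np.cos(a)])
    p=np.array([.105,.07])+s*b+(.015+gap)*n
    return p[0]+.011,p[1]      # clamp x,z of TCP
def show():
    s=ctrl.get_state();e=np.array(s['eef_pos']);d=e[:2]-c;print('clamp x %.4f y %.4f z %.4f'%(d@xh,d@yh,e[2]),'F',np.round(s['contact_force'],1))
E
python3 - <<'E'
from arc import *
show();print(np.round(ctrl.camera_model('wrist')['hand_eye'],3)[:3,3])
delta(*(c+.112*xh),.36,7.5)
for th in np.r_[0:1.3:.13,1.3,1.36,1.4]: x,z=tcp(th);print(round(th,2),'tool dx,dz from (x.112,z.242):',round(.112-x,4),round(.242-z,4))
E
```

```text
clamp x -0.0361 y -0.0109 z 0.3633 F [-0.9  0.1 -0.2]
[ 0.074  0.    -0.142]
t 19.43 pos [0.5241 0.0329 0.3633] yaw 7.5 F [-0.9  0.1 -0.2] op 0.003 q [-0.13 -0.12  1.77 -0.    1.49 -0.26]
delta [-0.1481  0.0109  0.0031] [-0.0046 -0.0012 -0.0001]
0.0 tool dx,dz from (x.112,z.242): 0.0173 -0.0003
0.13 tool dx,dz from (x.112,z.242): 0.0395 0.0039
0.26 tool dx,dz from (x.112,z.242): 0.0609 0.0109
0.39 tool dx,dz from (x.112,z.242): 0.0812 0.0207
0.52 tool dx,dz from (x.112,z.242): 0.1001 0.033
0.65 tool dx,dz from (x.112,z.242): 0.1173 0.0477
0.78 tool dx,dz from (x.112,z.242): 0.1323 0.0645
0.91 tool dx,dz from (x.112,z.242): 0.1451 0.083
1.04 tool dx,dz from (x.112,z.242): 0.1554 0.1031
1.17 tool dx,dz from (x.112,z.242): 0.163 0.1244
1.3 tool dx,dz from (x.112,z.242): 0.1678 0.1464
1.36 tool dx,dz from (x.112,z.242): 0.169 0.1568
1.4 tool dx,dz from (x.112,z.242): 0.1695 0.1637
```

carry_out(deltas=[-0.05,0.005,0,0,0,0,-0.1,0.011,0,0,0,0,-0.148,0.011,0,0,0,0,-0.148,0.011,0.06,0,0,0,-0.148,0.011,0.1,0,0,0], grip=0)

```text
time: 20.05
eef_pos: [0.5535, -0.1129, 0.2616]
tcp_rot: [0.66, 0.751, -0.001, -0.003]
contact_force: [0.3, 0.4, 0.0]
opening: -0.002
finger_force: 0.0
```

carry_out(deltas=[0,0,0.022,0,0,0,0,0,0.022,0,0,0,0,0,0.022,0,0,0])

```text
time: 20.42
eef_pos: [0.5553, -0.1125, 0.2447]
tcp_rot: [0.659, 0.752, 0.0, 0.0]
contact_force: [-0.9, -0.1, -0.9]
opening: -0.003
finger_force: 0.0
```

Run:
```python
from arc import *
show();delta(*(c+.112*xh),.242,7.5)
```

```text
clamp x 0.1121 y 0.0010 z 0.2447 F [-0.9 -0.1 -0.9]
t 20.43 pos [ 0.5553 -0.1125  0.2447] yaw 7.5 F [-0.9 -0.1 -0.9] op -0.003 q [-0.38  0.04  1.83  0.    1.27 -0.51]
delta [ 0.0001 -0.001   0.0027] [0.0004 0.0002 0.0001]
```

carry_out(deltas=[0.017,-0.001,0.002,0,0,0,0.039,-0.001,0.006,0,0,0,0.061,-0.001,0.013,0,0,0,0.081,-0.001,0.023,0,0,0,0.1,-0.001,0.035,0,0,0])

```text
time: 21.05
eef_pos: [0.5413, -0.0116, 0.2094]
tcp_rot: [0.659, 0.752, 0.001, 0.001]
contact_force: [2.6, -2.7, 3.3]
opening: 0.003
finger_force: 1.9
```

Run:
```python
from arc import *
show();p,_=cloud('scene');save('s3',p[90:290,150:400].repeat(2,0).repeat(2,1))
```

```text
clamp x 0.0102 y 0.0003 z 0.2094 F [ 2.6 -2.7  3.3]
```

View pics/s3.png

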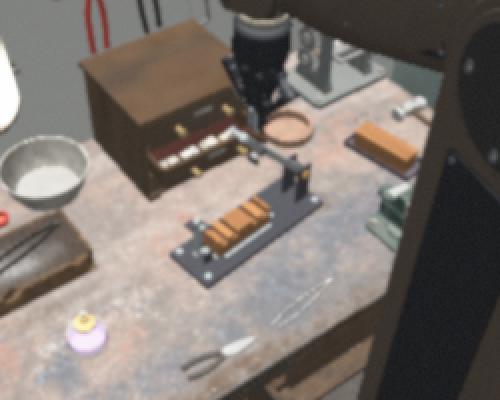

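The lever follows the shut fingers (tip around 240,135 in the crop) and everything else is undisturbed. I'm continuing along the arc.

carry_out(deltas=[0.017,0,0.015,0,0,0,0.032,0,0.032,0,0,0,0.045,0,0.05,0,0,0,0.055,0,0.07,0,0,0,0.063,0,0.091,0,0,0])

```text
time: 21.72
eef_pos: [0.5328, 0.0498, 0.1177]
tcp_rot: [0.659, 0.752, 0.0, 0.0]
contact_force: [1.0, -3.9, 4.3]
opening: -0.003
finger_force: 2.9
```

Run:
```python
from arc import *
show();s=ctrl.get_state();e=np.array(s['eef_pos'])
x,z=tcp(1.4);d=e[:2]-c;print('to 1.40: tool dx',round(d@xh-x,4),'dz',round(e[2]-z,4), 'to1.17',tcp(1.17))
```

```text
clamp x -0.0518 y -0.0001 z 0.1177 F [ 1.  -3.9  4.3]
to 1.40: tool dx 0.0057 dz 0.0394 to1.17 (np.float64(-0.050989378797911405), np.float64(0.11762927008350701))
```

carry_out(deltas=[0.003,0,0.011,0,0,0,0.005,0,0.022,0,0,0,0.006,0,0.032,0,0,0,0.006,0,0.038,0,0,0,0.006,0,0.04,0,0,0])

```text
time: 22.35
eef_pos: [0.5325, 0.0562, 0.0795]
tcp_rot: [0.66, 0.752, 0.001, -0.001]
contact_force: [-2.1, 2.9, 12.9]
opening: -0.002
finger_force: 6.3
```

carry_out(deltas=[0,0,0,0,0,0,0,0,0,0,0,0])

```text
time: 22.6
eef_pos: [0.5325, 0.0562, 0.0799]
tcp_rot: [0.66, 0.752, 0.001, -0.001]
contact_force: [-2.5, 1.5, 12.3]
opening: -0.004
finger_force: 6.0
```

Run:
```python
from arc import *
show();print(tcp(1.37),tcp(1.39),tcp(1.414))
```

```text
clamp x -0.0581 y 0.0005 z 0.0799 F [-2.5  1.5 12.3]
(np.float64(-0.05712318422805139), np.float64(0.08350418760015486)) (np.float64(-0.0573586264921247), np.float64(0.08003925399439629)) (np.float64(-0.05754962057024905), np.float64(0.07587615519898724))
```

carry_out(deltas=[0,0,0.002,0,0,0,0,0,0.002,0,0,0,0,0,0.002,0,0,0])

```text
time: 22.98
eef_pos: [0.5325, 0.0563, 0.0787]
tcp_rot: [0.66, 0.752, 0.001, -0.001]
contact_force: [-4.8, 2.7, 16.0]
opening: -0.004
finger_force: 7.9
```

carry_out(deltas=[0,0,-0.006,0,0,0,0,0,-0.012,0,0,0,0,0,-0.018,0,0,0,0,0,-0.018,0,0,0])

```text
time: 23.48
eef_pos: [0.5311, 0.0552, 0.0935]
tcp_rot: [0.659, 0.752, -0.0, -0.001]
contact_force: [0.1, 0.9, 0.5]
opening: -0.001
finger_force: 0.0
```

Run:
```python
from arc import *
show()
```

```text
clamp x -0.0574 y -0.0010 z 0.0935 F [0.1 0.9 0.5]
```

The force is gone at z 0.0935, so the catch holds. Retreating to check.

carry_out(deltas=[0,0,-0.05,0,0,0,0,0,-0.11,0,0,0,0,0,-0.17,0,0,0,0.02,0,-0.23,0,0,0,0.03,0,-0.27,0,0,0])

```text
time: 24.1
eef_pos: [0.5279, 0.0854, 0.3667]
tcp_rot: [0.659, 0.752, 0.001, 0.001]
contact_force: [0.7, 0.3, -0.3]
opening: -0.002
finger_force: 0.0
```

carry_out(deltas=[0,0,0,0,0,0,0,0,0,0,0,0])

```text
time: 24.35
eef_pos: [0.5274, 0.0848, 0.3622]
tcp_rot: [0.659, 0.752, -0.001, -0.001]
contact_force: [-0.5, -0.5, -0.5]
opening: -0.001
finger_force: 0.0
```

Run:
```python
from arc import *
p,P=cloud('wrist');q,Q=cloud('top');s,_=cloud('scene');save('end',np.hstack([p,s])[:, :,:][::1] if 0 else cv2.resize(np.hstack([p[:, 100:420],s[90:330,150:350].repeat(1,0) if 0 else cv2.resize(s[110:250,200:340],(384,384))]),(704,384)))
rect(Q,(.45,-.40),(.64,-.22),.03,.06,'plain');rect(Q,(.45,-.40),(.64,-.22),.0095,.018,'tray')
rect(Q,(.42,.24),(.6,.37),.02,.09,'lamp')
m=(P[...,0]>.5)&(P[...,0]<.58)
d=P[...,:2]-c;X=d@xh;Y=d@yh
for x in (-.09,-.06,-.04,0,.04,.08):
    k=(abs(X-x)<.004)&(abs(Y)<.006)&(P[...,2]<.2);print(x,k.sum(),np.median(P[...,2][k]).round(4))
k=(abs(X+.105)<.025)&(abs(Y)<.012)&(P[...,2]>.09)&(P[...,2]<.13);print('catch top',k.sum(),X[k].min(),X[k].max(),P[...,2][k].max())
```

```text
plain 477 [ 544.8 -302.4] [109.9  39.9] 9.0 z 0.0382
tray 29 [ 523.4 -278.9] [84.1  3.3] 10.2 z 0.013
lamp 294 [499.  308.3] [56.1 55.6] 30.9 z 0.0363
-0.09 25 0.0854
-0.06 55 0.0862
-0.04 36 0.0851
0 51 0.0767
0.04 0 nan
0.08 0 nan
catch top 278 -0.1267288161372129 -0.09338085642854768 0.10883888784365076
  return _methods._mean(a, axis=axis, dtype=dtype,
  ret = ret.dtype.type(ret / rcount)
```

View pics/end.png

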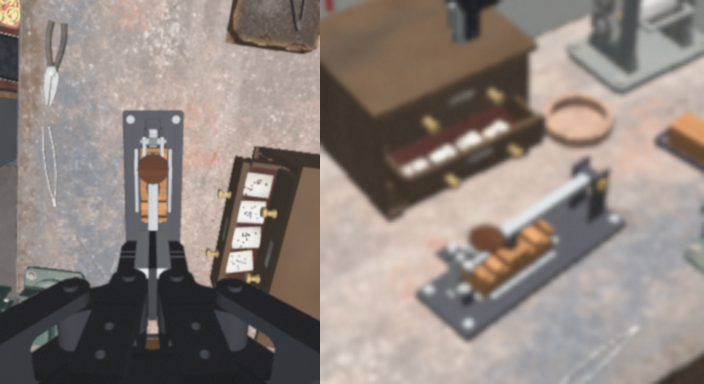

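The pictures show the lever level with its pad at 86 mm, held down by the catch (152,138 left), and the grooved block beneath it. The tray and lamp have not moved. Handing in.

```bash
python3 -c "
from plant import ctrl
print(ctrl.sign_off())"
```

```text
the job is handed in; nothing more can be done
None
```

The job is handed in: the plain block lies flat in the tray, the grooved block is on the clamp's bed, and the lever is latched down on it by its catch; foot travel was not measured and no verdict came back.

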